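# Reset a crutch leg to its length mark and clamp it

### The job

This telescopic crutch leg is clamped too long. Take hold of the cam lever on its collar, swing the lever up to free the leg, push the leg in against its spring until the mouth of the collar just meets the edge of the tape band on the inner tube, and while holding it there swing the lever fully down again. Finish while still holding the leg, lever shut, and do not disturb the tape roll, caliper and marker lying about.

Things in the scene. Friction and masses are not known exactly. Their poses are not given: they have to be found in the camera images.
- jig: Bench jig, fixed: plywood board 140x112x18 mm with two upright beech saddles (tops 100 mm, wing nuts 115 mm above the bench) that clamp the inner aluminium tube, 20 mm thick, level, axis 75 mm above the bench. Origin: centre of the board's underside; x along the tube, from the saddles towards the sliding leg; z up. It is not handled.
- leg: Sliding lower crutch leg, 237 mm long: black collar 35 mm thick at its mouth, tube 25 mm, rubber ferrule. Slides 130 mm along the jig's x. A spring pushes it out (+x, 4 to 6 N) when the lever is up; lever shut, the cam holds it (slips only if pushed over about 14 N). Starts 30 to 95 mm too far out. Origin: on the tube axis at the mouth's face; x towards the ferrule, z up.
- mouth (a point): Centre of the mouth's face (the collar's end nearest the saddles), on the tube axis; same point and axes as leg.
- mark (a point): Length mark, which the mouth must meet: centre, on the tube axis, of the edge of the tape band that faces the leg. The band is tan paper tape, 14 mm wide, fixed round the inner tube between saddles and collar, on the saddle side (-x) of this point. Axes as the jig's. The leg can pass over the band.
- lever (a joint): Cam lever angle, rad: 0 = shut, lying over the tube; grows as its free (ferrule side) end swings up, stop at 1.05. Starts shut. The level hinge pin lies across the tube at x 12, z 24.5 mm from leg's origin and moves with the leg. Hinge friction 0.25 N m: stays where left. The cam bears on the inner tube below 0.62 rad and grips harder as the lever comes down; over centre near 0.1.
- lever_grip (a point): Grip point mid-way in the lever's paddle: along the lever 60 mm from the pin, 8.5 mm below it when shut (then 91 mm above the bench). The aluminium paddle is 32 mm wide across the tube, 46 mm long (23 mm each way from here), 22 mm deep and straddles the tube. Pinch its two side faces from above, fingers either side of the tube; it turns between the fingers as the lever swings.
- tape_roll: Bystander: roll of tan tape 90 mm across, 25 mm high, lying flat. Origin: centre of its underside.
- caliper: Bystander: steel caliper 60 x 200 x 10 mm lying flat. Origin: centre of its underside.
- marker: Bystander: marker pen 123 mm long, 12 mm thick, lying flat. Origin: centre of its underside.

How it is judged:
By the outcome, as a careful person would: the job done as asked, in the order asked, and still so for the second after the job is handed in, while the arm keeps its last pose, push and grip.
It also fails if it takes over 43 s, if anything falls off the work surface, if the arm or the gripper's body presses on something with over 40 N, if the wrist force passes 120 N, or if a joint passes its speed limit or range.

### The arm

A 7-joint arm with a two-finger parallel gripper is mounted at the origin on a cart in front of the work surface, level with it; the furniture and walls round the work are solid. World frame = base frame: x ahead of the robot, y to its left, z up, the work surface at z = 0. Lengths are in m, angles in rad, forces in N, time in s.
With the tool pointing down it reaches from about 0.4 to 0.85 m from the base axis. Payload 10.4 kg.
Tool frame: the origin (TCP) lies midway between the tips of the shut fingers; the grasp point (between the pads) lies 19 mm behind it; z points along the fingers, y is the line along which they close (so a half turn about z gives the same grasp; the last joint's range is limited). The gripper opens to 87 mm and grips with 3 to 60 N. Pads are 19 mm wide; open, the fingers measure 117 mm over their backs; the gripper's body (75 mm by 190 mm) begins 51 mm behind the grasp point.
Start: joints at [1.187, 0.332, -0.065, 1.46, 0.022, 1.35, -0.088], TCP at [0.221, -0.585, 0.223] pointing down, gripper open.
Joint ranges: [-2.6, 2.6], [-0.5, 2.12], [-1.47, 1.34], [0.16, 2.42], [-1.27, 4.41], [0.06, 2.06], [-2.6, 2.6]. Speed limits (rad/s): [2.22, 2.22, 2.79, 2.79, 3.14, 3.14, 3.14].

### API

Orientations are given as a unit quaternion [x, y, z, w].
In Python, from bench import r gives the robot as it stands.
- The arm moves only by the tool arm_command, never from a script. Its arguments are lists of equal length, an entry for each row: "xyz": the shift along the world's x, y, z in m, a list of three; "rot": the turn, a rotation vector about the world's x, y, z in rad, a list of three. In form: {"xyz": [[tx, ty, tz], ...], "rot": [[ax, ay, az], ...]}. A call has 1 to 20 rows; each row is the pose to reach, as a shift and turn from the pose commanded when the call began; what a row does not reach only later rows make up. A row lasts 1/12 s, in which the tool goes at most 41.7 mm and 7.16 degrees, less where a joint would pass 70% of its speed; a pose out of reach is approached as far as the arm can. A call with a gripper value outside its range is refused whole. "grip" is the opening, from 0 (shut) to 1 (fully open), set as the call begins (left out, the last holds). The fingers move at their own pace and stop on an object; "squeeze" is the grip in N (left out, the last holds). Time passes only in rows, so rows that repeat a pose let the fingers close. It gives the time, the measured TCP pose, the force, the opening and the grip force at its end, in the units of the state.
- r.read_state(): the state, without advancing time (a new reading comes with each control period).
- r.camera(name): name is "scene" or "side" or "wrist"; returns the picture (420x560x3 uint8, red, green, blue); there is no depth.
- r.camera_model(name): a dict with "fx", "fy", "cx", "cy" (pixels), "k1" (the pictures are not rectified: a ray, as slopes to the right and down, at radius r is drawn at 1 + k1 r^2 times it, then the intrinsics apply), "T" (4x4, takes a point from camera to world coordinates). Camera axes: x right, y up, looking along -z (the intrinsics and any distortion apply to the point x, -y, -z); pixel columns grow to the right and rows downward; lengths in m; the calibration is good to about 2 mm. A picture is of the moment at which its call begins: read the wrist's pose just before it. camera_model takes no time and is no camera call; for the wrist camera it gives the pose at the moment of the call.
- r.close_job(): hands the job in; it is judged then, once.
Trained networks look in the newest picture that a camera, given by its name, has taken for a name from the list of things; names that differ only in an ending like _2 or _b are one class to them, and where a whole thing is asked for, a point or a joint stands for the part that bears it (a point fixed in the world has none). Each returns a list of dicts, best first, with "conf" (0 to 1); they miss things now and then, are a little off and sometimes report something else, mostly with a low value. They report only what shows in the picture. A call takes as long as a camera call.
- r.look_for(label, camera): "at" ([x, y, z] in m, in the coordinates of the camera as it stood for that picture, good to about 4 mm: the middle of the surface that is visible of it).
- r.spot_point(label, camera): "at" ([x, y, z] in m, in the coordinates of the camera as it stood for that picture, good to about 4 mm: a listed point, or the origin of a listed thing).
The state is a dict: "time": time; "joint_positions": joint angles; "joint_vel": joint speeds; "joint_torque": joint torques, N m; "ee_pos": TCP position; "eef_rot": TCP orientation; "ft_force": force on the tool from outside, world axes, zero at the start; "torque": the same for the moment, N m; "width": finger opening in m; "grip_force": force on a finger pad.
Only numpy, scipy, OpenCV 4.12 (cv2) and the standard library are available. Lean on these libraries where they do the work, as an engineer would, in place of code of your own. Each camera call takes 0.05 s, during which the arm holds its last target. There are 200 camera calls.

## Working session

There is one attempt and no reset: what is moved stays moved. The work goes in short steps, Python scripts to look and compute and a tool call to move; the robot and the scene stay as the last step left them, time stands still between calls to the robot, and variables do not carry over. Pictures are saved under pics/ and viewed, at most 10 in all, crops included, and the job is handed in when it is done.

Besides the shell and the picture viewer there is one more tool, called after "Request:" as name(argument=value, ...) on one line, values as JSON. arm_command: Moves the arm, as the interface text tells. Its arguments: {"type":"object","properties":{"xyz":{"type":"array"},"rot":{"type":"array"},"grip":{"type":"number"},"squeeze":{"type":"number"}},"required":["xyz","rot"]}

```bash
mkdir -p pics; cat > h.py <<'E'
import numpy as np, cv2
from bench import r
def w(cam,p):
    T=np.array(r.camera_model(cam)["T"]); return (T@np.append(p,1))[:3]
def proj(cam,P):
    m=r.camera_model(cam); p=np.linalg.inv(np.array(m["T"]))@np.append(P,1)
    s=np.array([p[0]/-p[2],-p[1]/-p[2]]); s=s*(1+m["k1"]*(s@s))
    return np.array([m["fx"]*s[0]+m["cx"],m["fy"]*s[1]+m["cy"]])
def ray(cam,u,v):
    m=r.camera_model(cam); d=np.array([(u-m["cx"])/m["fx"],(v-m["cy"])/m["fy"]]); s=d.copy()
    for _ in range(30): s=d/(1+m["k1"]*(s@s))
    T=np.array(m["T"]); return T[:3,3],T[:3,:3]@np.array([s[0],-s[1],-1])
def onz(cam,u,v,z):
    o,d=ray(cam,u,v); return o+d*(z-o[2])/d[2]
def snap(cam,name):
    i=r.camera(cam); cv2.imwrite(f"pics/{name}.png",np.ascontiguousarray(i[:,:,::-1])); return i
E
python3 - <<'E'
from h import *
s=r.read_state(); print(s["time"],s["ee_pos"],s["eef_rot"],s["width"])
for c in ["scene","side"]:
    snap(c,c+"0")
    print(c,np.array(r.camera_model(c)["T"])[:3,3].round(3))
    for l in ["jig","mouth","mark","lever_grip","leg","tape_roll","caliper","marker"]:
        for d in r.spot_point(l,c)[:2]: print(c,l,round(d["conf"],2),w(c,d["at"]).round(4))
print(r.read_state()["time"])
E
python3 -c "
import cv2,numpy as np
cv2.imwrite('pics/both.png',cv2.resize(np.hstack([cv2.imread('pics/scene0.png'),cv2.imread('pics/side0.png')]),(800,300)))"
```

```text
0.0 [ 0.22051827 -0.58439588  0.22175924] [ 9.83767750e-01  1.79445053e-01 -1.55280314e-04 -6.80452047e-04] 0.08722609549568573
scene [ 0.159 -0.866  0.525]
scene mouth 0.86 [ 0.5708 -0.1816  0.0732]
scene mark 0.63 [ 0.5222 -0.2215  0.0736]
scene lever_grip 0.57 [ 0.6223 -0.1247  0.0907]
scene leg 0.64 [ 0.5739 -0.1777  0.0733]
scene tape_roll 0.64 [ 0.6507 -0.3119  0.0021]
scene caliper 0.79 [ 3.974e-01 -1.236e-01 -2.000e-04]
scene marker 0.86 [ 0.5448 -0.3923 -0.0097]
side [0.393 0.572 0.536]
side jig 0.97 [ 0.4404 -0.3062  0.0021]
side mouth 0.93 [ 0.5697 -0.1777  0.0751]
side mark 0.51 [ 0.5263 -0.2229  0.0762]
side lever_grip 0.69 [ 0.6232 -0.1272  0.0934]
side leg 0.79 [ 0.5732 -0.1783  0.0734]
side tape_roll 0.92 [ 0.6497 -0.313  -0.0017]
side caliper 0.65 [ 0.3997 -0.1258  0.0004]
side marker 0.52 [ 0.5449 -0.3914 -0.0017]
0.9
```

View pics/scene0.png

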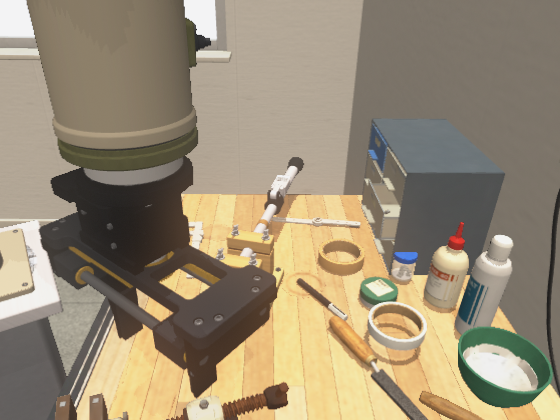

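View pics/side0.png

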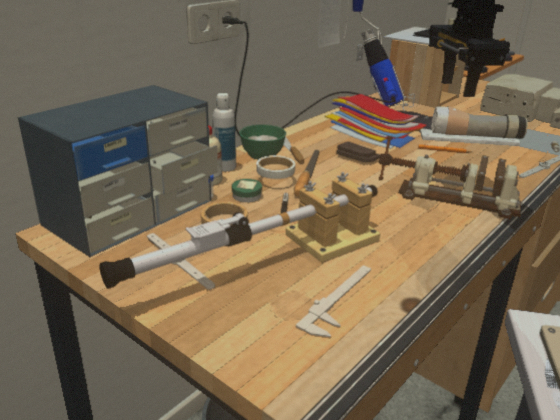

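The scene view has the gripper at left and the tube behind it. The side view shows the collar mouth near (250,228), the band near (283,217) and the saddles near (335,205). The tube runs at about 45° in the world frame. Next I move above the lever, turned about 24°.

Request:
arm_command(xyz=[[0.402,0.458,-0.01],[0.402,0.458,-0.01],[0.402,0.458,-0.01],[0.402,0.458,-0.01],[0.402,0.458,-0.01],[0.402,0.458,-0.01],[0.402,0.458,-0.01],[0.402,0.458,-0.01],[0.402,0.458,-0.01],[0.402,0.458,-0.01],[0.402,0.458,-0.01],[0.402,0.458,-0.01],[0.402,0.458,-0.01],[0.402,0.458,-0.01],[0.402,0.458,-0.01],[0.402,0.458,-0.01],[0.402,0.458,-0.01],[0.402,0.458,-0.01],[0.402,0.458,-0.01],[0.402,0.458,-0.01]], rot=[[0,0,0.42],[0,0,0.42],[0,0,0.42],[0,0,0.42],[0,0,0.42],[0,0,0.42],[0,0,0.42],[0,0,0.42],[0,0,0.42],[0,0,0.42],[0,0,0.42],[0,0,0.42],[0,0,0.42],[0,0,0.42],[0,0,0.42],[0,0,0.42],[0,0,0.42],[0,0,0.42],[0,0,0.42],[0,0,0.42]], grip=1)

```text
time: 2.57
ee_pos: [0.6221, -0.1285, 0.2128]
eef_rot: [0.925, 0.379, -0.0, 0.0]
ft_force: [0.0, -0.6, 0.5]
width: 0.0872
grip_force: 0.0
```

```bash
python3 - <<'E'
from h import *
s=r.read_state(); print(s["time"],s["ee_pos"],s["eef_rot"],np.abs(s["joint_vel"]).max())
snap("wrist","w1"); print(np.array(r.camera_model("wrist")["T"]).round(3))
for l in ["mouth","mark","lever_grip","leg"]:
    for c in ["wrist","scene","side"]:
        if l=="mouth" and c!="wrist": r.camera(c)
        for d in r.spot_point(l,c)[:1]: print(c,l,round(d["conf"],2),w(c,d["at"]).round(4))
E
```

```text
2.5667 [ 0.62210828 -0.1284651   0.21278734] [ 9.25205006e-01  3.79467389e-01 -1.06732003e-04  4.31203980e-04] 0.006295850345474932
[[ 0.703  0.683  0.2    0.677]
 [-0.712  0.674  0.199 -0.072]
 [ 0.001 -0.282  0.959  0.376]
 [ 0.     0.     0.     1.   ]]
wrist mouth 0.8 [ 0.5728 -0.1766  0.0785]
side mouth 0.86 [ 0.5709 -0.1763  0.0772]
wrist mark 0.7 [ 0.5264 -0.2167  0.0797]
scene mark 0.59 [ 0.4413 -0.3092 -0.0011]
side mark 0.5 [ 0.5242 -0.2222  0.073 ]
wrist lever_grip 0.79 [ 0.6222 -0.12    0.0867]
scene lever_grip 0.69 [ 0.6192 -0.1216  0.0903]
side lever_grip 0.86 [ 0.6222 -0.1261  0.0922]
wrist leg 0.9 [ 0.5782 -0.1737  0.0755]
scene leg 0.61 [ 0.5742 -0.1772  0.0732]
side leg 0.85 [ 0.5722 -0.1773  0.074 ]
```

View pics/w1.png

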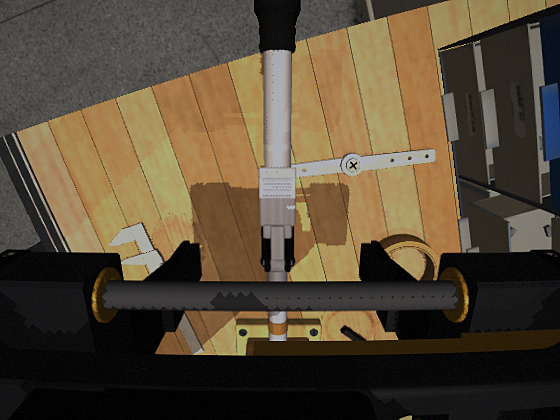

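The wrist view shows the tube centre line near column 277, the paddle at rows 168–225, the collar near row 265 and the band near (278,326).

```bash
python3 - <<'E'
from h import *
a=cv2.cvtColor(cv2.imread("pics/w1.png"),cv2.COLOR_BGR2GRAY).astype(int)
for v in [70,90,110,130,150]: print(v,a[v,255:302:1].tolist())
for v in [185,215,326]: print(v,a[v,255:302:1].tolist())
E
python3 - <<'E'
import cv2
a=cv2.imread('pics/w1.png')[150:345,215:340]; b=cv2.imread('pics/side0.png')[180:270,180:320]
import numpy as np
a=cv2.resize(a,None,fx=3,fy=3,interpolation=2)[:585]; b=cv2.resize(b,(420,270),interpolation=2)
o=np.zeros((585,795,3),np.uint8); o[:,:375]=a; o[:270,375:795]=b
cv2.imwrite('pics/c1.png',o)
E
```

```text
70 [152, 150, 146, 147, 147, 120, 78, 72, 71, 98, 110, 131, 142, 148, 150, 158, 163, 167, 170, 172, 171, 174, 171, 173, 173, 171, 171, 171, 172, 168, 163, 160, 149, 132, 118, 100, 84, 137, 141, 142, 138, 141, 142, 140, 142, 143, 143]
90 [140, 137, 138, 139, 141, 145, 150, 144, 106, 89, 111, 130, 143, 148, 151, 162, 163, 167, 175, 173, 174, 174, 172, 174, 173, 170, 173, 172, 173, 167, 162, 156, 148, 130, 115, 101, 109, 144, 148, 145, 145, 145, 147, 147, 144, 142, 147]
110 [146, 143, 144, 145, 149, 148, 149, 153, 119, 90, 107, 128, 142, 150, 153, 161, 164, 171, 175, 173, 173, 175, 174, 176, 174, 173, 173, 171, 172, 166, 158, 151, 153, 139, 123, 101, 106, 137, 140, 141, 140, 145, 142, 141, 140, 137, 138]
130 [157, 154, 150, 149, 150, 150, 147, 151, 113, 90, 111, 96, 129, 153, 156, 163, 167, 172, 174, 176, 174, 175, 174, 174, 177, 174, 174, 175, 172, 174, 168, 165, 155, 134, 107, 77, 141, 158, 154, 151, 150, 153, 150, 152, 154, 146, 145]
150 [154, 144, 144, 145, 146, 145, 152, 152, 132, 109, 112, 128, 147, 161, 170, 173, 174, 174, 173, 175, 175, 174, 175, 175, 173, 173, 176, 176, 176, 168, 159, 162, 139, 114, 97, 85, 166, 93, 127, 149, 149, 149, 149, 149, 145, 144, 150]
185 [137, 137, 138, 103, 145, 176, 177, 176, 177, 177, 178, 176, 179, 178, 177, 180, 181, 182, 180, 182, 182, 181, 183, 181, 183, 182, 178, 180, 180, 180, 181, 181, 181, 184, 182, 180, 177, 177, 179, 181, 131, 150, 164, 160, 165, 171, 76]
215 [84, 82, 80, 74, 80, 106, 129, 133, 130, 131, 129, 126, 128, 127, 123, 126, 131, 136, 132, 132, 128, 129, 126, 127, 131, 137, 139, 133, 125, 125, 129, 132, 125, 127, 122, 124, 126, 129, 125, 104, 87, 102, 105, 105, 97, 148, 163]
326 [155, 153, 152, 152, 153, 154, 156, 157, 158, 156, 162, 164, 140, 86, 70, 84, 87, 91, 102, 114, 119, 115, 114, 117, 120, 111, 107, 96, 94, 89, 80, 58, 76, 146, 149, 146, 144, 137, 132, 134, 140, 144, 144, 146, 145, 144, 136]
```

View pics/c1.png

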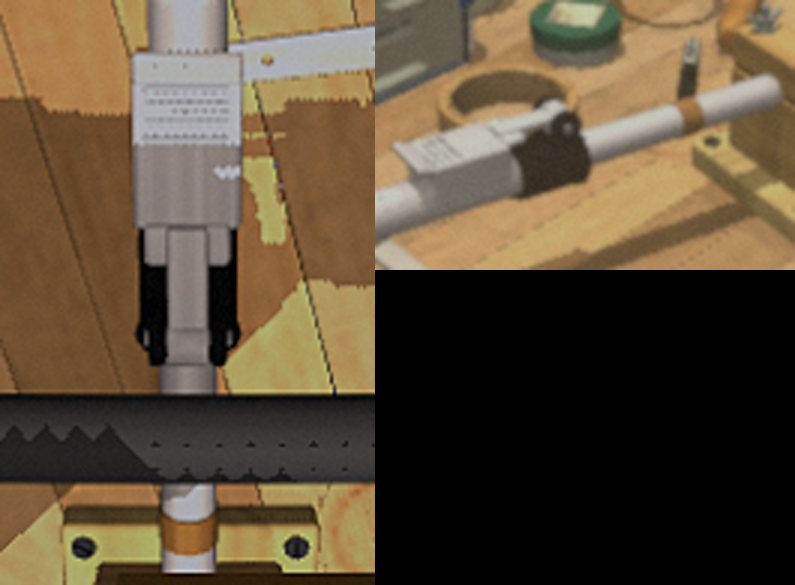

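```bash
python3 - <<'E'
from h import *
A=onz("wrist",277.5,90,.0875); B=onz("wrist",277.5,326,.085); u=(B-A)[:2]; u=-u/np.linalg.norm(u); print("axis",A,B,u,np.degrees(np.arctan2(u[1],u[0])))
for v in (168,225): print("paddle",onz("wrist",276.9,v,.102))
M=onz("wrist",277.7,322.3,.085); print("mark",M, "paddle c -> mark along", (( onz("wrist",276.9,168,.102)+onz("wrist",276.9,225,.102))/2-M)[:2]@u)
# project model into side
for P,n in [((.5705,-.1775,.075),"mouth"),(M,"mark top")]: print(n,proj("side",np.array(P)))
s=r.read_state(); print(s["ee_pos"])
E
```

```text
axis [ 0.68894431 -0.05724484  0.0875    ] [ 0.52261938 -0.2215134   0.085     ] [0.7114914 0.7026948] 44.64361003525703
paddle [ 0.64323788 -0.1018229   0.102     ]
paddle [ 0.60683027 -0.13775164  0.102     ]
mark [ 0.52604503 -0.21842596  0.085     ] paddle c -> mark along 0.13974274981464951
mouth [246.7172793  229.69968809]
mark top [277.88545242 215.46750075]
[ 0.62265673 -0.12675766  0.21255151]
```

Request:
arm_command(xyz=[[0,0.004,-0.04],[0,0.004,-0.075],[0,0.004,-0.105],[0,0.004,-0.125],[0,0.004,-0.14],[0,0.004,-0.14],[0,0.004,-0.14]], rot=[[0,0,0],[0,0,0],[0,0,0],[0,0,0],[0,0,0],[0,0,0],[0,0,0]])

```text
time: 3.9
ee_pos: [0.6224, -0.1227, 0.0724]
eef_rot: [0.925, 0.381, -0.0, -0.0]
ft_force: [-0.1, -0.1, 0.4]
width: 0.087
grip_force: 0.0
```

Request:
arm_command(xyz=[[0,0,0],[0,0,0],[0,0,0],[0,0,0],[0,0,0],[0,0,0],[0,0,0],[0,0,0]], rot=[[0,0,0],[0,0,0],[0,0,0],[0,0,0],[0,0,0],[0,0,0],[0,0,0],[0,0,0]], grip=0, squeeze=45)

```text
time: 4.57
ee_pos: [0.6226, -0.1228, 0.0726]
eef_rot: [0.925, 0.381, 0.0, 0.0]
ft_force: [-0.6, -0.7, 0.4]
width: 0.0415
grip_force: 0.0
```

```bash
python3 - <<'E'
from h import *
s=r.read_state(); print(s["time"],s["ee_pos"],s["eef_rot"],s["ft_force"],s["width"],s["grip_force"])
for c in ["side","wrist"]:
    r.camera(c)
    for l in ["mouth","lever_grip","mark"]:
        for d in r.spot_point(l,c)[:1]: print(c,l,round(d["conf"],2),w(c,d["at"]).round(4))
E
```

```text
4.5667 [ 0.62264079 -0.12276592  0.07260983] [9.24753117e-01 3.80567564e-01 1.77707828e-05 4.30811389e-05] [-0.5572904  -0.73457841  0.43004743] 0.04148670012547355 0.0
side mouth 0.86 [ 0.5712 -0.1755  0.0716]
side lever_grip 0.64 [ 0.6215 -0.1231  0.0933]
side mark 0.57 [ 0.5262 -0.2202  0.0773]
wrist lever_grip 0.73 [ 0.621  -0.1206  0.0903]
```

Not closed yet; a few more rows.

Request:
arm_command(xyz=[[0,0,0],[0,0,0],[0,0,0],[0,0,0],[0,0,0]], rot=[[0,0,0],[0,0,0],[0,0,0],[0,0,0],[0,0,0]])

```text
time: 5.38
ee_pos: [0.6235, -0.1235, 0.0727]
eef_rot: [0.925, 0.38, 0.001, 0.001]
ft_force: [5.7, -3.0, -3.0]
width: 0.0316
grip_force: 45.0
```

Request:
arm_command(xyz=[[0.0003,0.0003,0.0045],[0.0004,0.0004,0.009],[0.0003,0.0003,0.0136],[0,0,0.0181],[-0.0007,-0.0007,0.0225],[-0.0016,-0.0016,0.0269],[-0.0016,-0.0016,0.0269],[-0.0016,-0.0016,0.0269]], rot=[[0,0,0],[0,0,0],[0,0,0],[0,0,0],[0,0,0],[0,0,0],[0,0,0],[0,0,0]])

```text
time: 6.05
ee_pos: [0.6213, -0.1257, 0.0987]
eef_rot: [0.925, 0.38, 0.0, 0.001]
ft_force: [5.9, -2.4, -9.1]
width: 0.0315
grip_force: 45.0
```

Request:
arm_command(xyz=[[-0.0012,-0.0012,0.0043],[-0.0025,-0.0024,0.0084],[-0.004,-0.004,0.0125],[-0.0057,-0.0056,0.0163],[-0.0077,-0.0076,0.02],[-0.0098,-0.0096,0.0233],[-0.0121,-0.0119,0.0265],[-0.0146,-0.0144,0.0294],[-0.0155,-0.0153,0.0303],[-0.0155,-0.0153,0.0303]], rot=[[0,0,0],[0,0,0],[0,0,0],[0,0,0],[0,0,0],[0,0,0],[0,0,0],[0,0,0],[0,0,0],[0,0,0]])

```text
time: 6.88
ee_pos: [0.6063, -0.1405, 0.1292]
eef_rot: [0.925, 0.38, 0.001, 0.001]
ft_force: [7.0, -2.8, -8.2]
width: 0.0314
grip_force: 45.0
```

```bash
python3 - <<'E'
from h import *
s=r.read_state(); print(s["time"],s["ee_pos"],s["ft_force"],s["torque"])
snap("side","s2")
for l in ["mouth","lever_grip","mark"]:
    for d in r.spot_point(l,"side")[:1]: print(l,round(d["conf"],2),w("side",d["at"]).round(4))
a=cv2.imread('pics/s2.png')[120:270,130:330]; cv2.imwrite('pics/s2c.png',cv2.resize(a,(800,600),interpolation=2))
E
```

```text
6.8833 [ 0.60630871 -0.14045644  0.12923794] [ 6.99087297 -2.77554947 -8.18877449] [-0.28157343 -1.96222554 -0.01688752]
mouth 0.57 [ 0.5671 -0.1824  0.0752]
lever_grip 0.6 [ 0.6085 -0.1387  0.1396]
mark 0.5 [ 0.5219 -0.222   0.0756]
```

View pics/s2c.png

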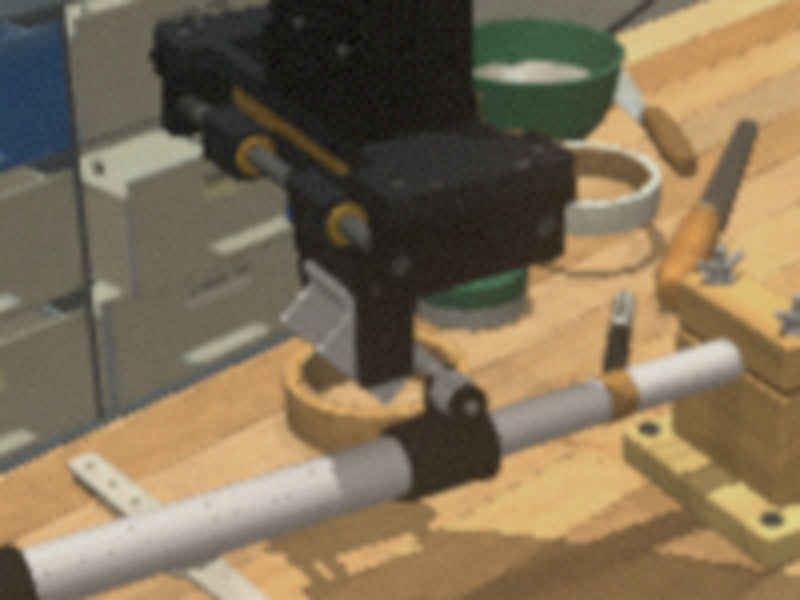

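The side view shows the lever up, the mouth edge near (254,235) and the near edge of the band near (282,217). I'll overlay model circles to measure the gap.

```bash
cat >> h.py <<'E'
U=np.array([.7115,.7027,0]); N=np.array([-.7027,.7115,0]); A0=np.array([.68894,-.05724,.075]); SM=(np.array([.5260,-.2184,.075])-A0)@U
def circ(cam,s,rad,off):
    return np.array([proj(cam,A0+U*s+rad*(np.cos(t)*N+np.sin(t)*np.array([0,0,1])))+off for t in np.linspace(0,2*np.pi,60)])
E
python3 - <<'E'
from h import *
print("SM",SM)
img=cv2.imread('pics/s2.png'); x0,y0,k=225,195,9
a=cv2.resize(img[y0:y0+65,x0:x0+88],None,fx=k,fy=k,interpolation=cv2.INTER_CUBIC)
def dr(P,c): cv2.polylines(a,[np.int32((P-[x0,y0]+.5)*k)],True,c,1)
dr(circ("side",SM,.010,0),(0,255,0)); dr(circ("side",SM-.014,.010,0),(0,255,0))
for s in (.050,.060,.070): dr(circ("side",SM+s,.0175,0),(0,0,255))
cv2.imwrite('pics/o1.png',a)
E
```

```text
SM -0.229178942
```

View pics/o1.png

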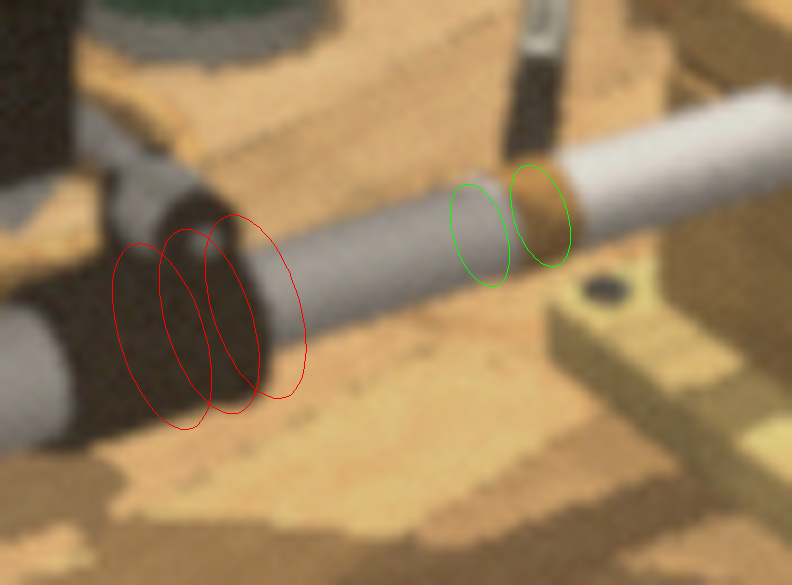

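Request:
arm_command(xyz=[[-0.0025,-0.0025,0],[-0.005,-0.005,0],[-0.0075,-0.0075,0],[-0.01,-0.01,0],[-0.0125,-0.0123,0],[-0.015,-0.0148,0],[-0.0175,-0.0173,0],[-0.02,-0.0198,0],[-0.0225,-0.0222,0],[-0.025,-0.0247,0],[-0.0275,-0.0272,0],[-0.03,-0.0296,0],[-0.0325,-0.0321,0],[-0.035,-0.0346,0],[-0.037,-0.0366,0],[-0.0385,-0.038,0],[-0.0391,-0.0386,0],[-0.0391,-0.0386,0],[-0.0391,-0.0386,0]], rot=[[0,0,0],[0,0,0],[0,0,0],[0,0,0],[0,0,0],[0,0,0],[0,0,0],[0,0,0],[0,0,0],[0,0,0],[0,0,0],[0,0,0],[0,0,0],[0,0,0],[0,0,0],[0,0,0],[0,0,0],[0,0,0],[0,0,0]])

```text
time: 8.67
ee_pos: [0.5676, -0.1786, 0.1293]
eef_rot: [0.925, 0.38, 0.001, 0.001]
ft_force: [8.3, -2.9, -10.2]
width: 0.0314
grip_force: 45.0
```

```bash
cat > ov.py <<'E'
import sys
from h import *
n=sys.argv[1]; ss=[float(x)/1000 for x in sys.argv[2:]]
s=r.read_state(); print(s["time"],s["ee_pos"],s["ft_force"],s["width"])
k=8; tiles=[]
for c,(w_,h_) in (("side",(50,72)),("scene",(48,72))):
    img=snap(c,n+c)[:,:,::-1]; p=proj(c,A0+U*(SM+.005)); x0,y0=(p-[w_/2,h_/2]).astype(int)
    for l in ["mouth","mark"]:
        for d in r.spot_point(l,c)[:1]: print(c,l,round(d["conf"],2),(w(c,d["at"])-A0)@U-SM)
    for ov in ((0,1) if c=="side" else (0,)):
        a=cv2.resize(np.ascontiguousarray(img[y0:y0+h_,x0:x0+w_]),None,fx=k,fy=k,interpolation=cv2.INTER_CUBIC)
        def dr(P,col): cv2.polylines(a,[np.int32((P-[x0,y0]+.5)*k)],True,col,1)
        if ov:
            dr(circ(c,SM-.0157,.01,0),(0,255,0))
            for q in ss: dr(circ(c,SM+q,.0175,0),(0,0,255))
        tiles.append(a)
cv2.imwrite(f"pics/{n}.png",np.hstack(tiles[:2]))
E
python3 ov.py p1 -2 2 6
```

```text
8.6667 [ 0.56763986 -0.17859573  0.12927207] [  8.34950022  -2.87694203 -10.22957086] 0.03141776282569462
side mouth 0.55 0.0025120942619037967
side mark 0.54 -0.004416149952525844
scene mouth 0.67 0.003478945482949608
scene mark 0.63 0.004158900301569568
```

View pics/p1.png

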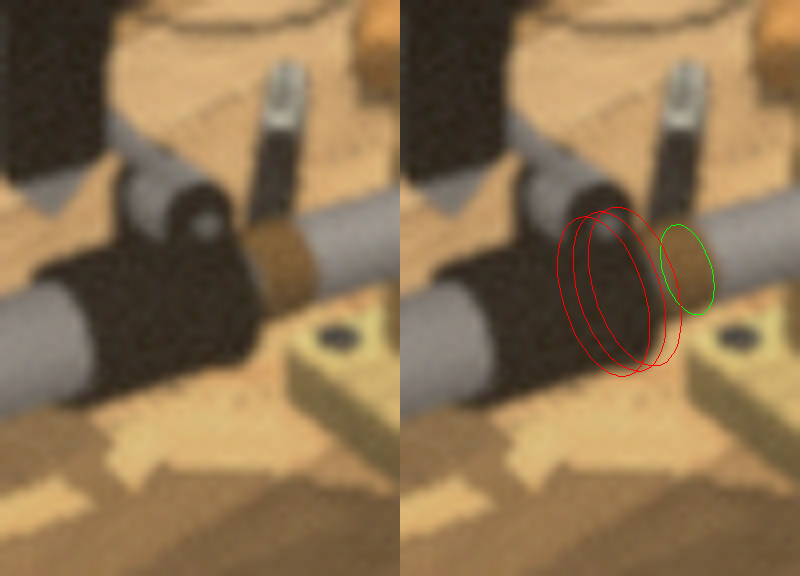

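```bash
python3 - <<'E'
from h import *
img=cv2.imread('pics/p1scene.png'); p=proj("scene",A0+U*(SM+.005)); x0,y0=(p-[25,37]).astype(int); k=8
a=cv2.resize(img[y0:y0+75,x0:x0+50],None,fx=k,fy=k,interpolation=2)
b=snap("wrist","p1w")[:,:,::-1]; q=proj("wrist",A0+U*SM+np.array([0,0,.01])); print(q,proj("wrist",A0+U*(SM+.005)+np.array([0,0,.0175])))
x1=int(np.clip(q[0]-100,0,360)); y1=int(np.clip(q[1]-170,0,120)); print(x1,y1)
b=cv2.resize(np.ascontiguousarray(b[y1:y1+300,x1:x1+200]),(400,600),interpolation=2)
cv2.imwrite('pics/q1.png',np.hstack([a,b]))
E
```

```text
[279.14117011 305.03233958] [279.15687875 304.89185823]
179 120
```

View pics/q1.png

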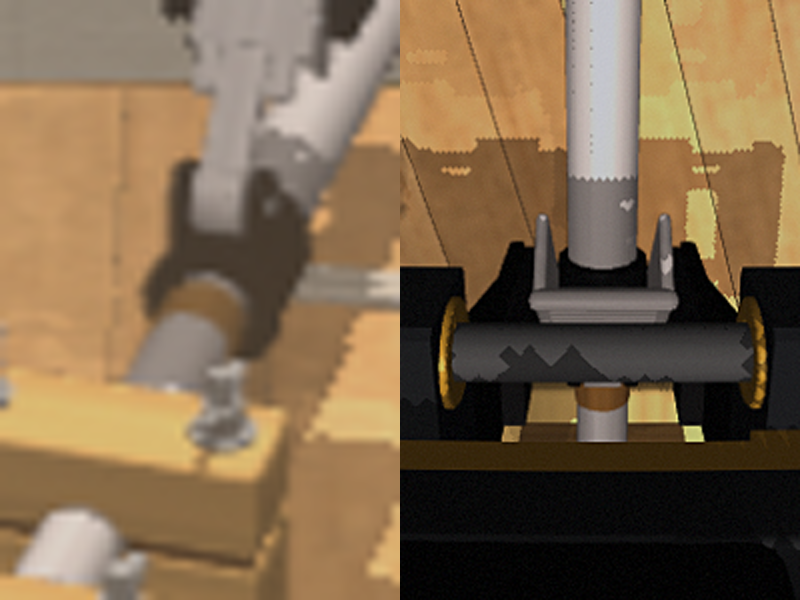

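```bash
cat > prof.py <<'E'
import sys
from h import *
Z=np.array([0,0,1.])
C=np.array(r.camera_model("side")["T"])[:3,3]; d=C-(A0+U*SM); v0=np.arctan2(d[2],d@N)
def prof(img,rad,da,S):
    v=np.cos(v0+da)*N+np.sin(v0+da)*Z
    P=np.float32([proj("side",A0+U*(SM+s)+rad*v) for s in S])
    return cv2.remap(img,P[:,0].reshape(1,-1),P[:,1].reshape(1,-1),cv2.INTER_LINEAR)[0].astype(float)
if __name__=="__main__":
  for f in sys.argv[1:]:
    img=cv2.imread(f); print(f)
    S=np.arange(-.022,.075,.0005)
    for da in (-.5,-.25,0,.25,.5):
        b=prof(img,.010,da,S); sat=(b[:,2]-b[:,0]); m=sat>35
        c=prof(img,.0175,da,S); g=c.mean(1); dark=g<0.5*(g[S>-.005].min()+ np.median(b.mean(1)[sat<20]))
        bi=S[m]; bi=bi[bi<.02]; di=S[dark&(S>-.01)]
        e=np.where(m[:-1]!=m[1:])[0]
        print(da,"band",bi.min().round(4) if len(bi) else None,bi.max().round(4) if len(bi) else None,"dark from",di.min().round(4) if len(di) else None)
    b=prof(img,.010,0,S[::2]); c=prof(img,.0175,0,S[::2]); print("sat",[(round(s*1000),int(x)) for s,x in zip(S[::2],b[:,2]-b[:,0])][:40]); print("dark",[(round(s*1000),int(x)) for s,x in zip(S[::2],c.mean(1))])
E
python3 prof.py pics/side0.png pics/s2.png pics/p1side.png
```

```text
pics/side0.png
-0.5 band -0.017 -0.0035 dark from -0.0005
-0.25 band -0.017 -0.0035 dark from -0.01
0 band -0.0175 -0.0035 dark from -0.0095
0.25 band -0.018 -0.0035 dark from -0.004
0.5 band -0.0175 -0.0035 dark from 0.0635
sat [(-22, 17), (-21, 18), (-20, 19), (-19, 24), (-18, 33), (-17, 44), (-16, 60), (-15, 73), (-14, 75), (-13, 77), (-12, 77), (-11, 77), (-10, 76), (-9, 75), (-8, 74), (-7, 74), (-6, 68), (-5, 61), (-4, 47), (-3, 32), (-2, 25), (-1, 19), (0, 18), (1, 18), (2, 18), (3, 18), (4, 17), (5, 16), (6, 16), (7, 17), (8, 18), (9, 18), (10, 17), (11, 17), (12, 18), (13, 18), (14, 17), (15, 17), (16, 17), (17, 17)]
dark [(-22, 161), (-21, 161), (-20, 160), (-19, 159), (-18, 159), (-17, 160), (-16, 157), (-15, 154), (-14, 146), (-13, 135), (-12, 122), (-11, 110), (-10, 104), (-9, 101), (-8, 99), (-7, 99), (-6, 99), (-5, 98), (-4, 98), (-3, 97), (-2, 98), (-1, 101), (0, 109), (1, 124), (2, 138), (3, 151), (4, 159), (5, 158), (6, 158), (7, 159), (8, 159), (9, 160), (10, 160), (11, 159), (12, 158), (13, 158), (14, 159), (15, 160), (16, 161), (17, 161), (18, 161), (19, 160), (20
[... 423 characters left out ...]
), (59, 156), (60, 156), (61, 149), (62, 134), (63, 111), (64, 80), (65, 61), (66, 50), (67, 47), (68, 48), (69, 47), (70, 45), (71, 45), (72, 45), (73, 46), (74, 48)]
pics/s2.png
-0.5 band -0.017 -0.0035 dark from 0.058
-0.25 band -0.0175 -0.0035 dark from -0.01Traceback (most recent call last):
  File "prof.py", line 14, in <module>
    b=prof(img,.010,da,S); sat=(b[:,2]-b[:,0]); m=sat>35
  File "prof.py", line 7, in prof
    P=np.float32([proj("side",A0+U*(SM+s)+rad*v) for s in S])
                  ~~~~^^^^^^^^^^^^^^^^^^^^^^^^^^
  File "h.py", line 6, in proj
    m=r.camera_model(cam); p=np.linalg.inv(np.array(m["T"]))@np.append(P,1)
ValueError: time passes only in moves, steps and waits
```

```bash
sed -i '1a import functools' h.py; cat >> h.py <<'E'
cmod=functools.lru_cache(None)(r.camera_model)
def proj(cam,P):
    m=cmod(cam); p=np.linalg.inv(np.array(m["T"]))@np.append(P,1)
    s=np.array([p[0]/-p[2],-p[1]/-p[2]]); s=s*(1+m["k1"]*(s@s))
    return np.array([m["fx"]*s[0]+m["cx"],m["fy"]*s[1]+m["cy"]])
E
cat > prof2.py <<'E'
import sys
from prof import *
S=np.arange(-.022,.075,.0005)
if sys.argv[1]=="now":
    s=r.read_state(); print(s["time"],s["ee_pos"],s["ft_force"]); snap("side",sys.argv[2]); fs=[f"pics/{sys.argv[2]}.png"]
else: fs=sys.argv[1:]
for f in fs:
    img=cv2.imread(f); o=[]
    for da in (-.6,-.4,-.2,0,.2):
        g=prof(img,.0175,da,S).mean(1); dk=np.percentile(g,5)
        i=np.where((g<105)&(S>-.02))[0]; i=[j for j in i if (g[j:j+12]<105).all() and j+12<len(g) and g[j+6:j+12].mean()<60]
        o.append(S[i[0]]*1000 if i else None)
        b=prof(img,.010,da,S); m=np.where((b[:,2]-b[:,0])>46)[0]; m=m[S[m]<.02]
        o.append((S[m[0]]*1000,S[m[-1]]*1000) if len(m) else None)
    print(f,o)
if sys.argv[1]=="now": print("g",[(round(s*1000),int(x)) for s,x in zip(S[:70:2],prof(img,.0175,-.2,S).mean(1)[::2])])
E
python3 prof2.py pics/side0.png pics/s2.png pics/p1side.png
```

```text
pics/side0.png [np.float64(63.000000000000085), (np.float64(-14.499999999999993), np.float64(-6.999999999999986)), np.float64(60.00000000000007), (np.float64(-14.999999999999993), np.float64(-5.499999999999984)), np.float64(62.500000000000085), (np.float64(-15.999999999999993), np.float64(-4.499999999999983)), np.float64(63.500000000000085), (np.float64(-16.499999999999993), np.float64(-3.9999999999999827)), np.float64(64.00000000000009), (np.float64(-16.999999999999993), np.float64(-3.9999999999999827))]
pics/s2.png [np.float64(57.50000000000007), (np.float64(-14.999999999999993), np.float64(-4.999999999999984)), np.float64(55.00000000000007), (np.float64(-15.999999999999993), np.float64(-4.499999999999983)), np.float64(56.00000000000007), (np.float64(-16.499999999999993), np.float64(-3.9999999999999827)), np.float64(56.50000000000007), (np.float64(-16.999999999999993), np.float64(-4.499999999999983)), np.float64(56.50000000000007), (np.float64(-16.999999999999993), np.float64(-4.499999999999983))]
pics/p1side.png [np.float64(2.0000000000000226), (np.float64(-14.999999999999993), np.float64(-4.999999999999984)), np.float64(-1.4999999999999805), (np.float64(-15.499999999999993), np.float64(-3.9999999999999827)), np.float64(-0.4999999999999796), (np.float64(-15.999999999999993), np.float64(-3.9999999999999827)), np.float64(2.0816681711721685e-14), (np.float64(-16.499999999999993), np.float64(-3.9999999999999827)), np.float64(-0.4999999999999796), (np.float64(-16.499999999999993), np.float64(-3.9999999999999827))]
```

Request:
arm_command(xyz=[[-0.0013,-0.0012,0],[-0.0026,-0.0025,0],[-0.0038,-0.0037,0],[-0.0038,-0.0037,0],[-0.0038,-0.0037,0]], rot=[[0,0,0],[0,0,0],[0,0,0],[0,0,0],[0,0,0]])

```text
time: 9.43
ee_pos: [0.5639, -0.1822, 0.1293]
eef_rot: [0.925, 0.38, 0.001, 0.001]
ft_force: [8.7, -2.1, -9.9]
width: 0.0317
grip_force: 45.0
```

```bash
cat > prof3.py <<'E'
import sys
from prof import *
S=np.arange(-.022,.03,.001)
if sys.argv[1]=="now":
    s=r.read_state(); print(s["time"],s["ee_pos"],s["ft_force"]); snap("side",sys.argv[2]); fs=[f"pics/{sys.argv[2]}.png"]
else: fs=sys.argv[1:]
for f in fs:
    img=cv2.imread(f); print(f)
    for da in (-.2,0,.2):
        b=prof(img,.0175,da,S); print(da,[(round(s*1000),int(x),int(y)) for s,x,y in zip(S,b.mean(1),b[:,2]-b[:,0]) if s<.012 or f.endswith('s2.png') ][4:])
E
python3 prof3.py pics/p1side.png; python3 prof3.py now p2
```

```text
pics/p1side.png
-0.2 [(-18, 124, 14), (-17, 123, 15), (-16, 123, 16), (-15, 119, 20), (-14, 113, 25), (-13, 105, 32), (-12, 96, 38), (-11, 89, 46), (-10, 84, 54), (-9, 81, 56), (-8, 79, 58), (-7, 78, 58), (-6, 80, 57), (-5, 80, 57), (-4, 78, 58), (-3, 77, 58), (-2, 77, 57), (-1, 79, 54), (0, 81, 50), (1, 79, 44), (2, 71, 35), (3, 62, 28), (4, 53, 24), (5, 46, 22), (6, 42, 22), (7, 40, 21), (8, 41, 21), (9, 42, 20), (10, 44, 20), (11, 45, 20)]
0 [(-18, 139, 15), (-17, 139, 15), (-16, 137, 17), (-15, 134, 18), (-14, 127, 26), (-13, 118, 35), (-12, 107, 47), (-11, 95, 60), (-10, 91, 65), (-9, 90, 66), (-8, 88, 67), (-7, 87, 68), (-6, 87, 69), (-5, 86, 67), (-4, 86, 65), (-3, 86, 65), (-2, 87, 63), (-1, 88, 59), (0, 89, 52), (1, 87, 43), (2, 82, 33), (3, 71, 23), (4, 60, 18), (5, 50, 20), (6, 45, 21), (7, 46, 20), (8, 46, 21), (9, 44, 22), (10, 43, 21), (11, 43, 19)]
0.2 [(-18, 149, 16), (-17, 149, 15), (-16, 148, 17), (-15, 145, 20), (-14, 139, 25), (-13, 128, 34), (-12, 114, 46), (-11, 103, 56), (-10, 94, 64), (-9, 92, 67), (-8, 90, 70), (-7, 90, 69), (-6, 92, 68), (-5, 89, 69), (-4, 8
[... 894 characters left out ...]
-8, 88, 67), (-7, 87, 65), (-6, 84, 63), (-5, 79, 61), (-4, 72, 54), (-3, 63, 43), (-2, 55, 33), (-1, 49, 25), (0, 46, 21), (1, 43, 22), (2, 41, 23), (3, 42, 22), (4, 44, 21), (5, 45, 19), (6, 45, 20), (7, 43, 20), (8, 42, 21), (9, 42, 22), (10, 41, 21), (11, 42, 20)]
0.2 [(-18, 150, 15), (-17, 149, 15), (-16, 147, 16), (-15, 144, 19), (-14, 139, 23), (-13, 127, 33), (-12, 114, 45), (-11, 101, 57), (-10, 90, 67), (-9, 91, 68), (-8, 91, 69), (-7, 90, 68), (-6, 89, 66), (-5, 85, 62), (-4, 81, 57), (-3, 69, 46), (-2, 57, 35), (-1, 52, 28), (0, 47, 24), (1, 44, 22), (2, 42, 23), (3, 42, 21), (4, 42, 19), (5, 44, 20), (6, 45, 20), (7, 44, 20), (8, 43, 20), (9, 43, 20), (10, 43, 21), (11, 43, 21)]
```

Request:
arm_command(xyz=[[0.0012,0.0012,-0.0017],[0.0024,0.0024,-0.0035],[0.0043,0.0043,-0.0068],[0.0056,0.0055,-0.0093],[0.0068,0.0067,-0.0119],[0.0078,0.0077,-0.0143],[0.0087,0.0086,-0.0167],[0.0087,0.0086,-0.0167],[0.0087,0.0086,-0.0167]], rot=[[0,0,0],[0,0,0],[0,0,0],[0,0,0],[0,0,0],[0,0,0],[0,0,0],[0,0,0],[0,0,0]])

```text
time: 10.23
ee_pos: [0.5743, -0.1723, 0.1157]
eef_rot: [0.924, 0.381, 0.003, 0.001]
ft_force: [5.0, 3.6, 11.4]
width: 0.0317
grip_force: 45.0
```

```bash
cat > m.py <<'E'
import sys
from prof import *
S=np.arange(-.012,.03,.00025)
s=r.read_state(); print(s["time"],s["ee_pos"].round(4),s["ft_force"].round(1)); snap("side",sys.argv[1])
for f in [sys.argv[1]]+sys.argv[2:]:
    img=cv2.imread(f"pics/{f}.png"); o=[]
    for da in (-.3,-.2,-.1,0,.1,.2):
        g=prof(img,.0175,da,S).mean(1); i=np.where(g>67)[0]; i=i[S[i]<.02]; o.append(round(S[i[-1]]*1000,2) if len(i) else None)
    print(f,o)
E
python3 m.py p3 p2 p1side
```

```text
10.2333 [ 0.5743 -0.1723  0.1157] [ 5.   3.6 11.4]
p3 [np.float64(5.0), np.float64(5.25), np.float64(5.5), np.float64(5.75), np.float64(5.5), np.float64(5.5)]
p2 [np.float64(-4.5), np.float64(-3.5), np.float64(-3.5), np.float64(-3.5), np.float64(-3.0), np.float64(-3.0)]
p1side [np.float64(1.5), np.float64(2.5), np.float64(3.0), np.float64(3.25), np.float64(3.25), np.float64(3.0)]
```

```bash
python3 - <<'E'
from h import *
t=[]
for f in ("side0","p2","p3"):
    img=cv2.imread(f"pics/{f}.png"); s={"side0":.063+.0035,"p2":0,"p3":.009}[f]-.0035
    k=6; x0,y0=(proj("side",A0+U*(SM+s+.045)+[0,0,.025])-[22,45]).astype(int); 
    a=cv2.resize(img[y0:y0+90,x0:x0+44],None,fx=k,fy=k,interpolation=cv2.INTER_CUBIC)
    pin=A0+U*(SM+s+.012)+np.array([0,0,.0245])
    for th,col in ((0,(0,255,255)),(.6,(255,0,0)),(.8,(0,255,0)),(1.05,(0,0,255))):
        pts=[]
        for x,z in ((37,-2),(83,-2),(83,2.5),(37,2.5)) if 0 else ((0,0),(37,2.5),(83,2.5)):
            P=pin+(U*(x*np.cos(th)-z*np.sin(th))+np.array([0,0,1.])*(x*np.sin(th)+z*np.cos(th)))/1000+N*.016
            pts.append((proj("side",P)-[x0,y0]+.5)*k)
        cv2.polylines(a,[np.int32(pts)],False,col,1)
    t.append(a)
cv2.imwrite("pics/lv.png",np.hstack(t)); print(np.hstack(t).shape)
E
```

```text
(540, 792, 3)
```

View pics/lv.png

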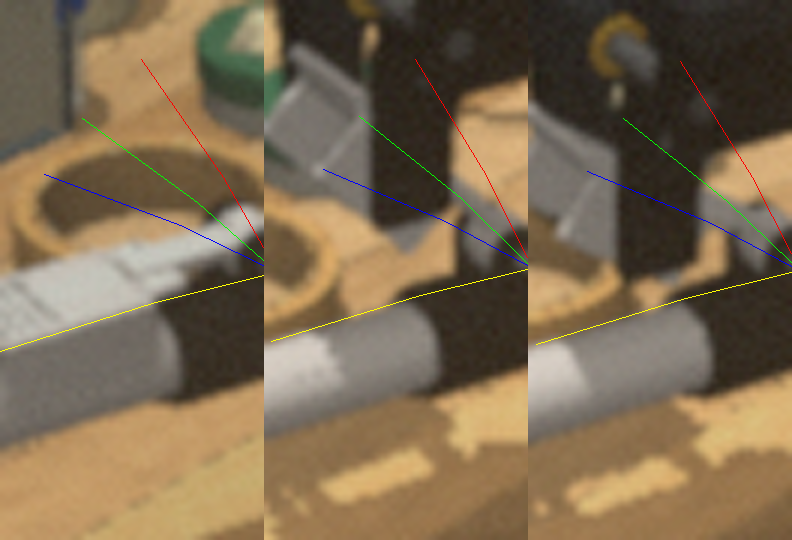

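The lever is at about 0.7 rad and still free. The leg crept out about 9 mm because the contact point shifts on the pads. I'll squeeze harder, push back in and re-measure.

Request:
arm_command(xyz=[[-0.002,-0.002,0],[-0.004,-0.004,0],[-0.0055,-0.0054,0],[-0.0064,-0.0063,0],[-0.0064,-0.0063,0],[-0.0064,-0.0063,0]], rot=[[0,0,0],[0,0,0],[0,0,0],[0,0,0],[0,0,0],[0,0,0]], squeeze=60)

```text
time: 10.78
ee_pos: [0.5676, -0.179, 0.1157]
eef_rot: [0.925, 0.381, 0.003, 0.001]
ft_force: [4.2, 3.0, 12.2]
width: 0.0317
grip_force: 60.0
```

```bash
python3 m.py p4
```

```text
10.7833 [ 0.5676 -0.179   0.1157] [ 4.2  3.  12.2]
p4 [np.float64(-6.25), np.float64(-5.75), np.float64(-5.5), np.float64(-5.5), np.float64(-5.25), np.float64(-5.5)]
```

Request:
arm_command(xyz=[[0.0006,0.0006,-0.002],[0.0011,0.0011,-0.004],[0.0016,0.0016,-0.006],[0.0021,0.0021,-0.008],[0.0025,0.0025,-0.01],[0.0028,0.0028,-0.012],[0.0028,0.0028,-0.012],[0.0028,0.0028,-0.012]], rot=[[0,0,0],[0,0,0],[0,0,0],[0,0,0],[0,0,0],[0,0,0],[0,0,0],[0,0,0]])

```text
time: 11.5
ee_pos: [0.5718, -0.1748, 0.1045]
eef_rot: [0.924, 0.382, 0.004, 0.001]
ft_force: [6.6, 6.5, 14.3]
width: 0.0319
grip_force: 60.0
```

```bash
python3 m.py p5
```

```text
11.5 [ 0.5718 -0.1748  0.1045] [ 6.6  6.5 14.3]
p5 [np.float64(-4.25), np.float64(-4.25), np.float64(-3.75), np.float64(-3.5), np.float64(-3.0), np.float64(-3.0)]
```

Request:
arm_command(xyz=[[0.0004,0.0004,-0.002],[0.0008,0.0008,-0.004],[0.0011,0.0011,-0.006],[0.0014,0.0014,-0.008],[0.0016,0.0015,-0.01],[0.0016,0.0015,-0.01],[0.0016,0.0015,-0.01]], rot=[[0,0,0],[0,0,0],[0,0,0],[0,0,0],[0,0,0],[0,0,0],[0,0,0]])

```text
time: 12.13
ee_pos: [0.5741, -0.1726, 0.0947]
eef_rot: [0.924, 0.382, 0.005, 0.001]
ft_force: [9.0, 7.7, 14.7]
width: 0.0315
grip_force: 60.0
```

```bash
python3 m.py p6
```

```text
12.1333 [ 0.5741 -0.1726  0.0947] [ 9.   7.7 14.7]
p6 [np.float64(-2.5), np.float64(-2.0), np.float64(-1.75), np.float64(-1.25), np.float64(-1.0), np.float64(-1.5)]
```

Request:
arm_command(xyz=[[-0.0009,-0.0009,0],[-0.0018,-0.0017,0],[-0.0018,-0.0017,0],[-0.0018,-0.0017,0]], rot=[[0,0,0],[0,0,0],[0,0,0],[0,0,0]])

```text
time: 12.52
ee_pos: [0.5717, -0.175, 0.0946]
eef_rot: [0.924, 0.382, 0.004, 0.001]
ft_force: [3.3, 4.8, 15.0]
width: 0.0315
grip_force: 60.0
```

```bash
python3 m.py p7
```

```text
12.5167 [ 0.5717 -0.175   0.0946] [ 3.3  4.8 15. ]
p7 [np.float64(-6.75), np.float64(-5.25), np.float64(-4.75), np.float64(-4.25), np.float64(-4.5), np.float64(-4.5)]
```

Request:
arm_command(xyz=[[0.0002,0.0002,-0.0025],[0.0003,0.0003,-0.005],[0.0004,0.0004,-0.007],[0.0005,0.0005,-0.009],[0.0005,0.0005,-0.011],[0.0005,0.0005,-0.011],[0.0005,0.0005,-0.011]], rot=[[0,0,0],[0,0,0],[0,0,0],[0,0,0],[0,0,0],[0,0,0],[0,0,0]])

```text
time: 13.15
ee_pos: [0.5712, -0.1755, 0.0826]
eef_rot: [0.924, 0.381, 0.003, 0.001]
ft_force: [6.7, 2.2, 13.0]
width: 0.0316
grip_force: 60.0
```

```bash
python3 m.py p8
```

```text
13.15 [ 0.5712 -0.1755  0.0826] [ 6.7  2.2 13. ]
p8 [np.float64(-6.5), np.float64(-6.5), np.float64(-5.75), np.float64(-5.75), np.float64(-5.5), np.float64(-5.5)]
```

Request:
arm_command(xyz=[[0.0008,0.0008,0],[0.0016,0.0015,0],[0.0016,0.0015,0],[0.0016,0.0015,0]], rot=[[0,0,0],[0,0,0],[0,0,0],[0,0,0]])

```text
time: 13.53
ee_pos: [0.5718, -0.175, 0.0824]
eef_rot: [0.925, 0.381, 0.002, 0.001]
ft_force: [1.8, 1.9, 11.4]
width: 0.0317
grip_force: 60.0
```

```bash
python3 m.py p9
```

```text
13.5333 [ 0.5718 -0.175   0.0824] [ 1.8  1.9 11.4]
p9 [np.float64(-6.0), np.float64(-5.5), np.float64(-5.5), np.float64(-4.75), np.float64(-4.75), np.float64(-5.0)]
```

Request:
arm_command(xyz=[[0.0008,0.0008,0],[0.0014,0.0014,0],[0.0014,0.0014,0],[0.0014,0.0014,0]], rot=[[0,0,0],[0,0,0],[0,0,0],[0,0,0]])

```text
time: 13.92
ee_pos: [0.572, -0.1748, 0.0819]
eef_rot: [0.925, 0.38, 0.001, 0.001]
ft_force: [-1.7, -0.9, 11.7]
width: 0.0312
grip_force: 60.0
```

```bash
python3 m.py p10
```

```text
13.9167 [ 0.572  -0.1748  0.0819] [-1.7 -0.9 11.7]
p10 [np.float64(-6.5), np.float64(-5.75), np.float64(-4.75), np.float64(-4.25), np.float64(-4.5), np.float64(-4.75)]
```

Request:
arm_command(xyz=[[0.0003,0.0003,0.002],[0.0003,0.0003,0.004],[0.0003,0.0003,0.006],[0.0003,0.0003,0.006],[0.0003,0.0003,0.006]], rot=[[0,0,0],[0,0,0],[0,0,0],[0,0,0],[0,0,0]])

```text
time: 14.38
ee_pos: [0.5722, -0.1741, 0.0853]
eef_rot: [0.925, 0.38, 0.001, 0.001]
ft_force: [7.6, -1.6, -12.4]
width: 0.0313
grip_force: 60.0
```

```bash
python3 m.py p11
```

```text
14.3833 [ 0.5722 -0.1741  0.0853] [  7.6  -1.6 -12.4]
p11 [np.float64(-5.25), np.float64(-4.5), np.float64(-4.25), np.float64(-4.0), np.float64(-4.0), np.float64(-4.0)]
```

Request:
arm_command(xyz=[[0.0007,0.0007,0.001],[0.0014,0.0014,0.002],[0.0014,0.0014,0.002],[0.0014,0.0014,0.002]], rot=[[0,0,0],[0,0,0],[0,0,0],[0,0,0]])

```text
time: 14.77
ee_pos: [0.5736, -0.1727, 0.087]
eef_rot: [0.925, 0.38, 0.001, 0.001]
ft_force: [11.6, -5.1, -13.5]
width: 0.0317
grip_force: 60.0
```

```bash
python3 m.py p12
```

```text
14.7667 [ 0.5736 -0.1727  0.087 ] [ 11.6  -5.1 -13.5]
p12 [np.float64(-2.5), np.float64(-2.0), np.float64(-1.75), np.float64(-2.0), np.float64(-1.25), np.float64(-1.75)]
```

Request:
arm_command(xyz=[[-0.0002,-0.0002,-0.003],[-0.0004,-0.0004,-0.006],[-0.0006,-0.0006,-0.009],[-0.0006,-0.0006,-0.012],[-0.0006,-0.0006,-0.012],[-0.0006,-0.0006,-0.012]], rot=[[0,0,0],[0,0,0],[0,0,0],[0,0,0],[0,0,0],[0,0,0]])

```text
time: 15.32
ee_pos: [0.5749, -0.1717, 0.0781]
eef_rot: [0.925, 0.381, 0.003, 0.001]
ft_force: [4.2, 4.5, 7.7]
width: 0.0314
grip_force: 60.0
```

```bash
python3 m.py p13
```

```text
15.3167 [ 0.5749 -0.1717  0.0781] [4.2 4.5 7.7]
p13 [np.float64(-1.25), np.float64(-0.5), np.float64(-0.25), np.float64(0.0), np.float64(0.25), np.float64(0.25)]
```

Request:
arm_command(xyz=[[-0.0009,-0.0009,0],[-0.0018,-0.0018,0],[-0.0025,-0.0025,0],[-0.0025,-0.0025,0],[-0.0025,-0.0025,0]], rot=[[0,0,0],[0,0,0],[0,0,0],[0,0,0],[0,0,0]])

```text
time: 15.78
ee_pos: [0.5725, -0.1741, 0.0781]
eef_rot: [0.924, 0.381, 0.003, 0.001]
ft_force: [6.9, 1.9, 9.7]
width: 0.0315
grip_force: 60.0
```

```bash
python3 m.py p14
```

```text
15.7833 [ 0.5725 -0.1741  0.0781] [6.9 1.9 9.7]
p14 [np.float64(-4.5), np.float64(-4.25), np.float64(-3.75), np.float64(-3.75), np.float64(-3.25), np.float64(-3.0)]
```

Request:
arm_command(xyz=[[-0.0001,-0.0001,-0.002],[-0.0002,-0.0002,-0.004],[-0.0003,-0.0003,-0.006],[-0.0003,-0.0003,-0.008],[-0.0003,-0.0003,-0.008],[-0.0003,-0.0003,-0.008]], rot=[[0,0,0],[0,0,0],[0,0,0],[0,0,0],[0,0,0],[0,0,0]])

```text
time: 16.33
ee_pos: [0.5729, -0.1741, 0.0719]
eef_rot: [0.924, 0.381, 0.003, 0.002]
ft_force: [-2.6, 7.6, 22.2]
width: 0.0318
grip_force: 60.0
```

```bash
python3 m.py p15
```

```text
16.3333 [ 0.5729 -0.1741  0.0719] [-2.6  7.6 22.2]
p15 [np.float64(-4.25), np.float64(-3.25), np.float64(-2.75), np.float64(-2.5), np.float64(-2.25), np.float64(-2.25)]
```

Request:
arm_command(xyz=[[-0.0007,-0.0007,-0.001],[-0.0014,-0.0014,-0.002],[-0.0014,-0.0014,-0.002],[-0.0014,-0.0014,-0.002]], rot=[[0,0,0],[0,0,0],[0,0,0],[0,0,0]])

```text
time: 16.72
ee_pos: [0.573, -0.1743, 0.0716]
eef_rot: [0.924, 0.382, 0.005, 0.002]
ft_force: [-0.1, 9.3, 34.0]
width: 0.0315
grip_force: 60.0
```

```bash
python3 m.py p16
```

```text
16.7167 [ 0.573  -0.1743  0.0716] [-0.1  9.3 34. ]
p16 [np.float64(-4.0), np.float64(-3.0), np.float64(-2.5), np.float64(-2.75), np.float64(-2.5), np.float64(-2.5)]
```

Request:
arm_command(xyz=[[-0.0007,-0.0007,0.001],[-0.0014,-0.0014,0.002],[-0.0021,-0.0021,0.002],[-0.0021,-0.0021,0.002],[-0.0021,-0.0021,0.002]], rot=[[0,0,0],[0,0,0],[0,0,0],[0,0,0],[0,0,0]])

```text
time: 17.18
ee_pos: [0.5713, -0.1757, 0.0722]
eef_rot: [0.924, 0.382, 0.005, 0.001]
ft_force: [8.7, 8.5, 17.8]
width: 0.0314
grip_force: 60.0
```

```bash
python3 m.py p17
```

```text
17.1833 [ 0.5713 -0.1757  0.0722] [ 8.7  8.5 17.8]
p17 [np.float64(-6.25), np.float64(-5.5), np.float64(-5.0), np.float64(-4.5), np.float64(-4.25), np.float64(-4.25)]
```

Request:
arm_command(xyz=[[0.0007,0.0007,0],[0.0014,0.0014,0],[0.0021,0.0021,0],[0.0021,0.0021,0]], rot=[[0,0,0],[0,0,0],[0,0,0],[0,0,0]])

```text
time: 17.57
ee_pos: [0.5714, -0.1757, 0.072]
eef_rot: [0.924, 0.381, 0.003, 0.002]
ft_force: [-0.0, 3.3, 23.0]
width: 0.0313
grip_force: 60.0
```

```bash
python3 m.py p18
```

```text
17.5667 [ 0.5714 -0.1757  0.072 ] [-0.   3.3 23. ]
p18 [np.float64(-6.25), np.float64(-5.25), np.float64(-5.0), np.float64(-4.5), np.float64(-4.25), np.float64(-4.25)]
```

Request:
arm_command(xyz=[[0.0007,0.0007,0],[0.0014,0.0014,0],[0.0019,0.0019,0],[0.0019,0.0019,0]], rot=[[0,0,0],[0,0,0],[0,0,0],[0,0,0]])

```text
time: 17.95
ee_pos: [0.5715, -0.1756, 0.0718]
eef_rot: [0.925, 0.38, 0.001, 0.002]
ft_force: [-7.8, 0.2, 28.2]
width: 0.0317
grip_force: 60.0
```

```bash
python3 m.py p19
```

```text
17.95 [ 0.5715 -0.1756  0.0718] [-7.8  0.2 28.2]
p19 [np.float64(-5.25), np.float64(-4.75), np.float64(-4.5), np.float64(-4.25), np.float64(-4.25), np.float64(-4.0)]
```

Request:
arm_command(xyz=[[0.0006,0.0006,0.0005],[0.0011,0.0011,0.001],[0.0011,0.0011,0.001]], rot=[[0,0,0],[0,0,0],[0,0,0]])

```text
time: 18.25
ee_pos: [0.5715, -0.1755, 0.0719]
eef_rot: [0.925, 0.38, 0.0, 0.002]
ft_force: [-8.7, -3.4, 22.7]
width: 0.0316
grip_force: 60.0
```

```bash
python3 m.py p20
```

```text
18.25 [ 0.5715 -0.1755  0.0719] [-8.7 -3.4 22.7]
p20 [np.float64(-6.25), np.float64(-5.0), np.float64(-4.5), np.float64(-4.25), np.float64(-4.0), np.float64(-4.0)]
```

Request:
arm_command(xyz=[[0.0006,0.0006,0],[0.0011,0.0011,0],[0.0011,0.0011,0]], rot=[[0,0,0],[0,0,0],[0,0,0]])

```text
time: 18.55
ee_pos: [0.5735, -0.1734, 0.0719]
eef_rot: [0.925, 0.38, 0.001, 0.002]
ft_force: [-3.1, 3.7, 19.4]
width: 0.0313
grip_force: 60.0
```

```bash
python3 m.py p21
```

```text
18.55 [ 0.5735 -0.1734  0.0719] [-3.1  3.7 19.4]
p21 [np.float64(-2.75), np.float64(-2.0), np.float64(-2.0), np.float64(-2.0), np.float64(-1.5), np.float64(-1.5)]
```

Request:
arm_command(xyz=[[-0.0008,-0.0008,0],[-0.0016,-0.0016,0],[-0.0022,-0.0022,0],[-0.0022,-0.0022,0]], rot=[[0,0,0],[0,0,0],[0,0,0],[0,0,0]])

```text
time: 18.93
ee_pos: [0.5734, -0.1734, 0.0721]
eef_rot: [0.924, 0.381, 0.004, 0.001]
ft_force: [2.8, 4.4, 14.0]
width: 0.0313
grip_force: 60.0
```

```bash
python3 m.py p22
```

```text
18.9333 [ 0.5734 -0.1734  0.0721] [ 2.8  4.4 14. ]
p22 [np.float64(-2.75), np.float64(-2.25), np.float64(-1.75), np.float64(-1.75), np.float64(-1.75), np.float64(-1.5)]
```

Request:
arm_command(xyz=[[-0.0006,-0.0006,0],[-0.0012,-0.0012,0],[-0.0012,-0.0012,0]], rot=[[0,0,0],[0,0,0],[0,0,0]])

```text
time: 19.23
ee_pos: [0.5725, -0.1744, 0.0722]
eef_rot: [0.924, 0.381, 0.004, 0.001]
ft_force: [7.7, 1.6, 14.5]
width: 0.0313
grip_force: 60.0
```

```bash
python3 m.py p23
```

```text
19.2333 [ 0.5725 -0.1744  0.0722] [ 7.7  1.6 14.5]
p23 [np.float64(-4.25), np.float64(-4.0), np.float64(-3.5), np.float64(-2.75), np.float64(-2.75), np.float64(-3.0)]
```

Request:
arm_command(xyz=[[0,0,-0.0007],[0,0,-0.0015],[0,0,-0.0015],[0,0,-0.0015],[0,0,-0.0015]], rot=[[0,0,0],[0,0,0],[0,0,0],[0,0,0],[0,0,0]])

```text
time: 19.7
ee_pos: [0.5726, -0.1744, 0.0718]
eef_rot: [0.924, 0.381, 0.004, 0.002]
ft_force: [2.2, 4.7, 27.1]
width: 0.0316
grip_force: 60.0
```

```bash
python3 m.py p24; python3 - <<'E'
from h import *
snap("scene","p24s"); k=8
def crop(f,c,w_,h_,sh,up):
    img=cv2.imread(f"pics/{f}.png"); x0,y0=(proj(c,A0+U*(SM+sh)+[0,0,up])-[w_/2,h_/2]).astype(int)
    return cv2.resize(img[y0:y0+h_,x0:x0+w_],None,fx=k,fy=k,interpolation=cv2.INTER_CUBIC)
cv2.imwrite("pics/fin.png",np.hstack([crop("p24","side",58,70,.03,.01),crop("p24s","scene",40,70,.01,.005)]))
E
```

```text
19.7 [ 0.5726 -0.1744  0.0718] [ 2.2  4.7 27.1]
p24 [np.float64(-4.25), np.float64(-3.5), np.float64(-3.0), np.float64(-2.75), np.float64(-2.75), np.float64(-2.75)]
```

View pics/fin.png

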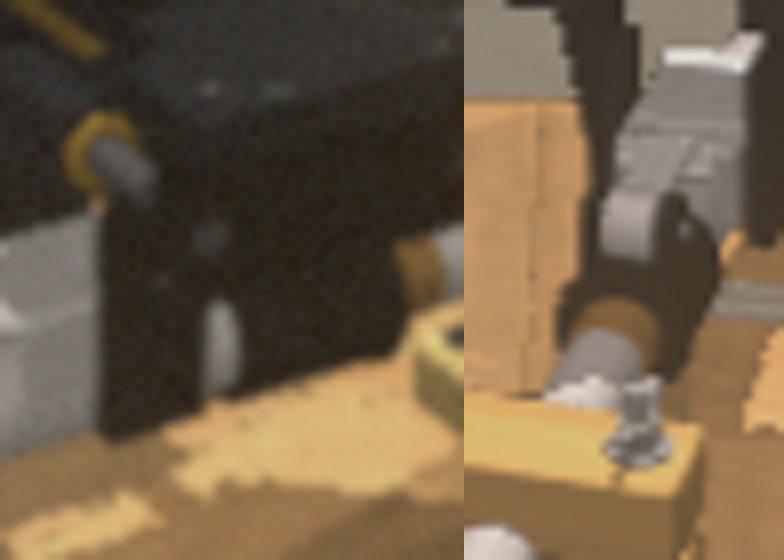

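The final views show the lever lying shut along the leg. The band sits directly against the collar mouth, with no grey gap. I'll hand it in.

```bash
python3 -c "
from bench import r
print(r.close_job())"
```

```text
the job is handed in; nothing more can be done
None
```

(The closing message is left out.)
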